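# Put a painted tumbler away in the ware drawer

## Robot

A 7-joint arm with a two-finger parallel gripper is mounted at the origin on the work surface. World frame = base frame: x ahead of the robot, y to its left, z up, the work surface at z = 0. Lengths are in m, angles in rad, forces in N, time in s.
With the tool pointing down it reaches from about 0.4 to 0.875 m from the base axis. Payload 6.5 kg.
Tool frame: the origin (TCP) lies at the very end of the fingers, on their centre line; the grasp point (between the pads) lies 19 mm behind it (tcp_to_grasp is the z of the grasp point in the tool frame, in m); z points along the fingers, y is the line along which they close (so a half turn about z gives the same grasp; the last joint's range is limited). The gripper opens to 88 mm and grips with 3 to 60 N. Pads are 18 mm wide; open, the fingers measure 123 mm over their backs; the gripper's body (75 mm by 187 mm) begins 45 mm behind the grasp point.
Start: joints at [1.16, 0.536, -0.004, 1.538, 0.003, 1.067, -0.071], TCP at [0.22, -0.612, 0.239] pointing down, gripper open.
Joint ranges: [-2.7, 2.7], [-0.37, 2.16], [-1.27, 1.26], [0.24, 2.4], [-1.31, 4.45], [0.19, 1.91], [-2.76, 2.76]. Speed limits (rad/s): [2.39, 2.39, 3.14, 3.14, 3.14, 3.14, 3.14].

## Interface

Orientations are given as a 3x3 rotation matrix whose columns are the frame's x, y, z axes.
In Python, from rig import * gives the robot as it stands. The module is installed in compiled form; this text tells all that it offers.
- The arm moves only by the tool apply_moves, never from a script. Its argument "series" is a list of rows, each an object of numbers: "tx", "ty", "tz": the shift along the tool's x, y, z each as a share of 0.04 m, from -1 to 1; "yaw": the turn about the tool's z as a share of 0.12 rad, from -1 to 1; "claw": the closure, from 0 (fully open) to 1 (shut). A call has 1 to 5 rows; each row shifts and turns the commanded pose from where the row before left it, along the tool's axes as they then stand; what a row does not reach is not made up. A row lasts 1/10 s, in which the tool goes at most 50 mm and 8.59 degrees, less where a joint would pass 70% of its speed; a pose out of reach is approached as far as the arm can. A call with a number of a shift or a turn outside -1 to 1 is refused whole. A call with a gripper value outside its range is refused whole. The fingers move at their own pace and stop on an object; "force" is the grip in N (left out, the last holds). Time passes only in rows, so rows that do not move let the fingers close. It gives the time, the measured TCP pose, the force, the opening and the grip force at its end, in the units of the state.
- get_state(): the state, without advancing time (a new reading comes with each control period).
- capture(name): name is "scene" or "top" or "wrist"; returns the picture (480x640x3 uint8, red, green, blue); there is no depth.
- calibration(name): a dict with "camera_matrix" (3x3 intrinsics, pixels), "dist_coeffs" ([k1, k2, p1, p2, k3] as OpenCV has them; the pictures are not rectified), "world_from_camera" (4x4, takes a point from camera to world coordinates). Camera axes: x right, y up, looking along -z (the intrinsics and any distortion apply to the point x, -y, -z); pixel columns grow to the right and rows downward; lengths in m; the calibration is good to about 2 mm. A picture is of the moment at which its call begins: read the wrist's pose just before it. calibration takes no time and is no camera call; for the wrist camera it gives the pose at the moment of the call.
- sign_off(): hands the job in; it is judged then, once.
The state is a dict: "time_s": time; "qpos": joint angles; "qvel": joint speeds; "joint_torque": joint torques, N m; "ee_pos": TCP position; "orientation": TCP orientation; "contact_force": force on the tool from outside, world axes, zero at the start; "ft_torque": the same for the moment, N m; "opening": finger opening in m; "gripper_force": force on a finger pad.
Only numpy, scipy, OpenCV 4.12 (cv2) and the standard library are available. Lean on these libraries where they do the work, as an engineer would, in place of code of your own. Each camera call takes 0.05 s, during which the arm holds its last target. There are 200 camera calls.

## Task

Pull the drawer of the small wooden chest on the bench all the way out to its stop, smoothly enough that the two little dishes in the back of it stay upright, then stand the straight-sided tumbler without a handle upright on the drawer floor, in the empty front part, and leave the drawer fully out. The tumbler is unfired and fragile: grip it with no more than about 15 N and set it down without dropping it. Leave the mug, the bowl and the brush jar where they are.

Things in the scene. Friction and masses are not known exactly. Their poses are not given: they have to be found in the camera images.
- chest: Low wooden chest, 220 deep (its x) x 220 wide (its y) x 100 high, fixed to the bench; origin at the centre of its underside. Its front with the one drawer is its -x side, towards the robot; its yaw varies by up to about 0.18 rad. Nothing stands on its top, which is level at z = 100.
- chest_drawer0 (a joint): How far the drawer is out, in m: 0 closed, 0.15 at the stop; it starts 0 to 0.012 out. It slides along the chest's -x, moves with about 1 N plus 4 N per m/s, and stays where it is left.
- chest_drawer0_handle (a point): Centre of the dark steel bar handle of the drawer, moving with it; axes as the chest's. The bar is 11 thick, 110 long along the chest's y and level, its centre 35 in front of the drawer's front board (29 free behind it); its two posts are 94 apart; the bar's centre is 62 above the bench and 38 below the chest's top.
- front_bay (a point): Centre of the floor of the drawer's empty front part, on the floor's upper face, 22 above the bench; moves with the drawer; axes as the chest's. This part is 105 (x) x 178 (y) inside, open above when out. Above the bench the front board's top is at 87, the side walls' at 78; behind, a cross board 30 high shuts off the rear part. The bar handle is 108 in front of this point.
- tumbler: The tumbler to put away: white unfired clay with painted blue bands, straight-sided, round, no handle, outside diameter 58, 60 high, walls 4, about 0.13 kg; stands upright, open at the top; origin at the centre of its underside. It stands left or right of the chest, any yaw.
- mug: White mug with a handle on its +y side, diameter 76, 85 high; origin at the centre of its underside. To be left alone.
- bowl: White flared bowl, rim diameter 110, 50 high; origin at the centre of its underside. To be left alone.
- brush_jar: Terracotta jar, diameter 66, 100 high, with brushes standing up to about 200 high; origin at the centre of its underside. To be left alone.
- dish0: Little white dish, rim diameter 44, 30 high, standing loose in the rear part of the drawer, hidden while this is closed; origin at the centre of its underside, z axis up.
- dish1: The second such dish, beside the first.
Mind the look-alikes: they are no part of the job. What is shaped like the tumbler but yellow is not meant.

How it is judged:
By the outcome, as a careful person would: the job done as asked, in the order asked, and still so for the second after the job is handed in, with the robot touching nothing.
It also fails if it takes over 64 s, if anything falls off the work surface, if the arm or the gripper's body presses on something with over 40 N, if the wrist force passes 120 N, or if a joint passes its speed limit or range.

## Working session

There is one attempt and no reset: what is moved stays moved. The work goes in short steps, Python scripts to look and compute and a tool call to move; the robot and the scene stay as the last step left them, time stands still between calls to the robot, and variables do not carry over. Pictures are saved under pics/ and viewed, at most 10 in all, crops included, and the job is handed in when it is done.

Besides the shell and the picture viewer there is one more tool, called after "Call:" by a JSON object that holds its "api" and its "payload". apply_moves: Moves the arm, as the interface text tells. Shift numbers are shares of 0.04 m and turn numbers shares of 0.12 rad, none past 1 either way. Its arguments: {"type":"object","properties":{"series":{"type":"array"},"force":{"type":"number"}},"required":["series"]}

```bash
mkdir -p pics; python3 - <<'E'
from rig import *
import cv2,numpy as np
for n in("scene","top"):
    im=capture(n); cv2.imwrite(f"pics/{n}0.png",im[:,:,::-1])
    c=calibration(n); print(n,np.round(c["camera_matrix"],1).tolist(),c["dist_coeffs"],np.round(c["world_from_camera"],3).tolist())
s=get_state(); print(s["time_s"],s["ee_pos"],np.round(s["orientation"],3),s["opening"])
E
```

```text
scene [[524.6, 0.0, 317.0], [0.0, 524.6, 236.5], [0.0, 0.0, 1.0]] [-0.09043016  0.          0.          0.          0.        ] [[-0.608, -0.437, 0.663, 1.485], [0.794, -0.35, 0.498, 0.649], [0.015, 0.829, 0.559, 0.767], [0.0, 0.0, 0.0, 1.0]]
top [[474.3, 0.0, 327.0], [0.0, 474.3, 245.9], [0.0, 0.0, 1.0]] [0.03026895 0.         0.         0.         0.        ] [[-0.054, 0.977, -0.204, 0.395], [-0.999, -0.054, 0.006, 0.043], [-0.005, 0.204, 0.979, 1.165], [0.0, 0.0, 0.0, 1.0]]
0.1 [ 0.2195129  -0.61125082  0.23794323] [[ 0.941  0.338 -0.001]
 [ 0.338 -0.941  0.001]
 [-0.    -0.001 -1.   ]] 0.0880747352270267
```

View pics/scene0.png

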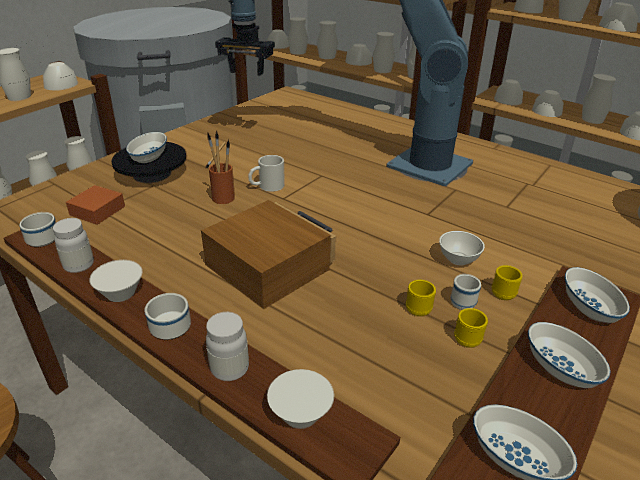

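View pics/top0.png

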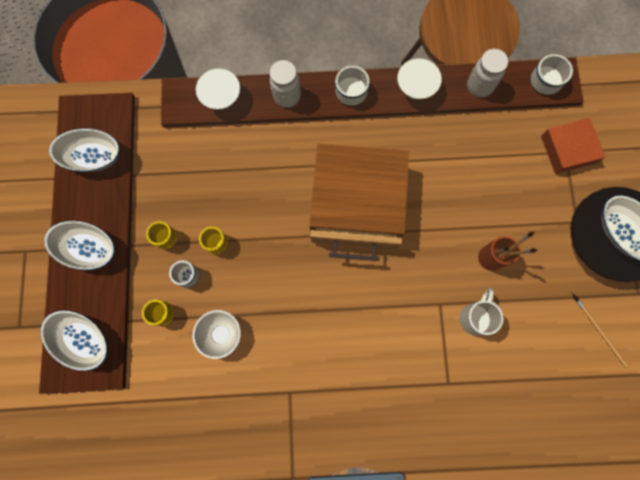

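The top view shows the chest at about (360,190) with its handle at (355,252). The white and blue tumbler is at (183,273), with yellow cups at (160,235), (212,240) and (157,313) and the bowl at (217,335). I'll enlarge the chest and the tumbler group to measure them.

```bash
cat > h.py <<'E'
from rig import *
import cv2,numpy as np
def ray(cal,uv):
    p=cv2.undistortPoints(np.array(uv,float).reshape(-1,1,2),cal["camera_matrix"],np.array(cal["dist_coeffs"])).reshape(-1,2)
    T=np.array(cal["world_from_camera"]); d=np.c_[p[:,0],-p[:,1],-np.ones(len(p))]@T[:3,:3].T
    return T[:3,3],d
def atz(cal,uv,z):
    o,d=ray(cal,uv); return o+d*((z-o[2])/d[:,2])[:,None]
def proj(cal,P):
    T=np.linalg.inv(np.array(cal["world_from_camera"])); q=np.atleast_2d(P)@T[:3,:3].T+T[:3,3]
    q=q*[1,-1,-1]
    return cv2.projectPoints(q,np.zeros(3),np.zeros(3),cal["camera_matrix"],np.array(cal["dist_coeffs"]))[0].reshape(-1,2)
E
python3 - <<'E'
import cv2,numpy as np
im=cv2.imread("pics/top0.png")
a=cv2.resize(im[135:275,300:420],None,fx=4,fy=4,interpolation=cv2.INTER_CUBIC)
b=cv2.resize(im[215:355,140:220],None,fx=4,fy=4,interpolation=cv2.INTER_CUBIC)
cv2.imwrite("pics/c0.png",np.hstack([a,b[:, :320]]))
E
```

```text
(no output)
```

View pics/c0.png

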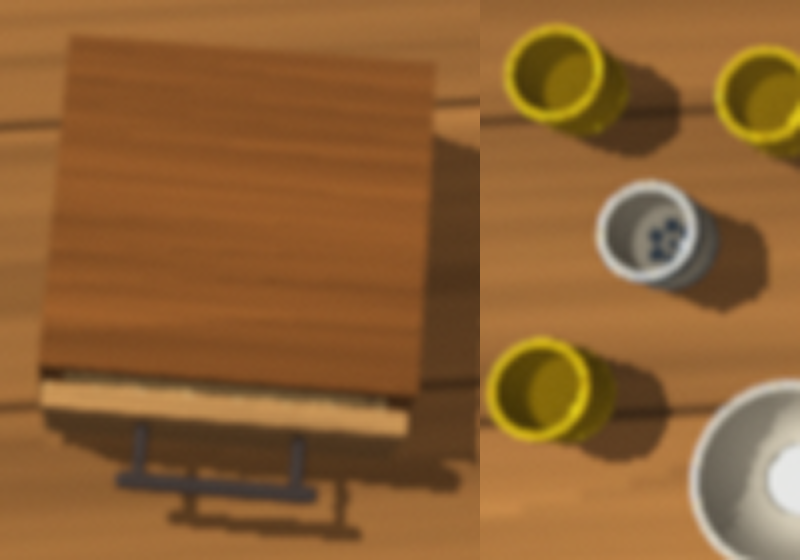

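The crop gives the chest top corners at about (68,36), (435,64), (417,393) and (40,367), and the bar from (117,481) to (316,496). The tumbler rim is centred at (649,233).

```bash
python3 - <<'E'
from h import *
t=calibration("top")
f=lambda l,ox,oy:(np.array(l)+.5)/4-.5+[ox,oy]
c=atz(t,f([(68,36),(435,64),(417,393),(40,367)],300,135),.1)
print("corners",c.round(4),"ctr",c.mean(0).round(4))
e=[(c[0]-c[3]),(c[1]-c[2]),(c[0]-c[1]),(c[3]-c[2])]
print([np.linalg.norm(v).round(4) for v in e],[np.arctan2(v[1],v[0]).round(4) for v in e])
b=atz(t,f([(117,481),(316,496)],300,135),.064);print("bar",b.round(4),b.mean(0).round(4),np.linalg.norm(b[0]-b[1]),np.arctan2(*( b[0]-b[1])[:2])*-1)
print("cups",atz(t,f([(169,233),(73,76),(285,97),(60,390)],140,215),.06).round(4))
print("bowl,mug,jar",atz(t,[(217,335)],.05),atz(t,[(486,318)],.085),atz(t,[(495,253)],.1))
s=get_state();print(s["qpos"],s["time_s"])
w=calibration("wrist");T=np.eye(4);T[:3,:3]=s["orientation"];T[:3,3]=s["ee_pos"];print((np.linalg.inv(T)@w["world_from_camera"]).round(3),w["camera_matrix"])
E
```

```text
corners [[ 0.8684  0.0477  0.1   ]
 [ 0.838  -0.1701  0.1   ]
 [ 0.6376 -0.1421  0.1   ]
 [ 0.6651  0.0741  0.1   ]] ctr [ 0.7523 -0.0476  0.1   ]
[np.float64(0.205), np.float64(0.2024), np.float64(0.2199), np.float64(0.2179)] [np.float64(-0.129), np.float64(-0.139), np.float64(1.4321), np.float64(1.4443)]
bar [[ 0.6024  0.0329  0.064 ]
 [ 0.587  -0.0836  0.064 ]] [ 0.5947 -0.0253  0.064 ] 0.1175715942496945 -0.13166750737297092
cups [[0.5793 0.3801 0.06  ]
 [0.6773 0.4379 0.06  ]
 [0.6575 0.312  0.06  ]
 [0.4912 0.4417 0.06  ]]
bowl,mug,jar [[0.4314397  0.30101258 0.05      ]] [[ 0.43528187 -0.31074814  0.085     ]] [[ 0.57918308 -0.34420274  0.1       ]]
[ 1.15979173  0.53708267 -0.00443864  1.53874473  0.00262302  1.06726054
 -0.0711837 ] 0.1
[[-0.     0.947  0.321  0.083]
 [ 1.     0.    -0.    -0.   ]
 [-0.     0.321 -0.947 -0.147]
 [ 0.     0.     0.     1.   ]] [[414.09966029   0.         321.69172642]
 [  0.         414.09966029 242.54717411]
 [  0.           0.           1.        ]]
```

```bash
cat >> h.py <<'E'
def plan(P,ang,n,p0=None,a0=None):
    """rows from the present pose to TCP P with tool y at world angle ang"""
    s=get_state();R=np.array(s["orientation"]);p=np.array(s["ee_pos"],float);a=np.arctan2(R[1,1],R[0,1])
    P=np.array(P,float);d=(ang-a+np.pi)%(2*np.pi)-np.pi
    P0=p.copy()
    for k in range(n):
        w=P0+(P-P0)*(k+1)/n-p
        y=np.array([np.cos(a),np.sin(a),0]);x=np.array([-y[1],y[0],0])
        r=np.round(np.array([w@x,w@y,-w[2]])/.04,2);t=round(-d/n/.12,2)
        p=p+.04*(r[0]*x+r[1]*y-[0,0,r[2]]);a-=t*.12
        print(*r,t)
    print("end",p.round(4),round(a,4))
E
python3 -c "
from h import *
plan([.595,-.025,.18],-.132,20)"
```

```text
0.69 -0.53 0.07 -0.46
0.72 -0.49 0.07 -0.46
0.74 -0.46 0.08 -0.46
0.77 -0.4 0.07 -0.46
0.79 -0.37 0.07 -0.46
0.81 -0.33 0.07 -0.46
0.82 -0.27 0.08 -0.46
0.84 -0.24 0.07 -0.46
0.85 -0.18 0.07 -0.46
0.86 -0.14 0.07 -0.46
0.86 -0.09 0.08 -0.46
0.87 -0.04 0.07 -0.46
0.87 0.0 0.07 -0.46
0.87 0.06 0.07 -0.46
0.87 0.1 0.08 -0.46
0.85 0.15 0.07 -0.46
0.85 0.19 0.07 -0.46
0.84 0.25 0.07 -0.46
0.82 0.28 0.08 -0.46
0.8 0.34 0.07 -0.46
end [ 0.5951 -0.0251  0.1799] -0.1219
```

Call:
{"api": "apply_moves", "payload": {"series": [{"tx": 0.69,"ty": -0.53,"tz": 0,"yaw": -0.46,"claw": 0.73},{"tx": 0.72,"ty": -0.49,"tz": 0,"yaw": -0.46,"claw": 0.73},{"tx": 0.74,"ty": -0.46,"tz": 0,"yaw": -0.46,"claw": 0.73},{"tx": 0.77,"ty": -0.4,"tz": 0,"yaw": -0.46,"claw": 0.73},{"tx": 0.79,"ty": -0.37,"tz": 0,"yaw": -0.46,"claw": 0.73}], "force": 15}}

```text
time_s: 0.6
ee_pos: [0.3142, -0.4638, 0.2384]
orientation: [[0.812, 0.584, -0.0], [0.584, -0.812, 0.0], [-0.0, -0.001, -1.0]]
contact_force: [0.8, 0.1, 0.1]
opening: 0.05
gripper_force: 0.0
```

Call:
{"api": "apply_moves", "payload": {"series": [{"tx": 0.81,"ty": -0.33,"tz": 0,"yaw": -0.46,"claw": 0.73},{"tx": 0.82,"ty": -0.27,"tz": 0,"yaw": -0.46,"claw": 0.73},{"tx": 0.84,"ty": -0.24,"tz": 0,"yaw": -0.46,"claw": 0.73},{"tx": 0.85,"ty": -0.18,"tz": 0,"yaw": -0.46,"claw": 0.73},{"tx": 0.86,"ty": -0.14,"tz": 0,"yaw": -0.46,"claw": 0.73}]}}

```text
time_s: 1.1
ee_pos: [0.4078, -0.3172, 0.2385]
orientation: [[0.622, 0.783, -0.0], [0.783, -0.622, 0.0], [-0.0, -0.0, -1.0]]
contact_force: [-0.1, 0.3, 0.1]
opening: 0.0239
gripper_force: 0.0
```

Call:
{"api": "apply_moves", "payload": {"series": [{"tx": 0.86,"ty": -0.09,"tz": 0,"yaw": -0.46,"claw": 0.73},{"tx": 0.87,"ty": -0.04,"tz": 0,"yaw": -0.46,"claw": 0.73},{"tx": 0.87,"ty": 0,"tz": 0,"yaw": -0.46,"claw": 0.73},{"tx": 0.87,"ty": 0.06,"tz": 0,"yaw": -0.46,"claw": 0.73},{"tx": 0.87,"ty": 0.1,"tz": 0,"yaw": -0.46,"claw": 0.73}]}}

```text
time_s: 1.6
ee_pos: [0.5018, -0.1708, 0.2385]
orientation: [[0.386, 0.923, -0.001], [0.923, -0.386, -0.0], [-0.0, -0.0, -1.0]]
contact_force: [0.7, -0.6, 0.3]
opening: 0.0239
gripper_force: 0.0
```

Call:
{"api": "apply_moves", "payload": {"series": [{"tx": 0.85,"ty": 0.15,"tz": 0.29,"yaw": -0.46,"claw": 0.73},{"tx": 0.85,"ty": 0.19,"tz": 0.29,"yaw": -0.46,"claw": 0.73},{"tx": 0.84,"ty": 0.25,"tz": 0.29,"yaw": -0.46,"claw": 0.73},{"tx": 0.82,"ty": 0.28,"tz": 0.29,"yaw": -0.46,"claw": 0.73},{"tx": 0.8,"ty": 0.34,"tz": 0.29,"yaw": -0.46,"claw": 0.73}]}}

```text
time_s: 2.1
ee_pos: [0.5957, -0.0245, 0.1799]
orientation: [[0.12, 0.993, -0.001], [0.993, -0.12, -0.0], [-0.0, -0.001, -1.0]]
contact_force: [-0.1, -1.0, 0.8]
opening: 0.0237
gripper_force: 0.0
```

```bash
python3 - <<'E'
from h import *
c=calibration("wrist");im=capture("wrist");s=get_state();cv2.imwrite("pics/w1.png",im[:,:,::-1])
np.save("w1.npy",c["world_from_camera"])
R=s["orientation"];print(s["time_s"],s["ee_pos"],np.arctan2(R[1,1],R[0,1]),s["opening"],s["qpos"])
u=np.array([np.cos(-.132),np.sin(-.132),0]);v=np.array([-u[1],u[0],0]);h=np.array([.5947,-.0253,.062])
print(proj(c,[h,h+.055*v,h-.055*v]))
E
```

```text
2.15 [ 0.59718205 -0.01744192  0.17841462] -0.11064648715483962 0.023694312386801437 [ 0.27270042  0.55661782 -0.43363415  1.71421089  0.27390964  0.9314148
 -0.37858   ]
[[321.42449823 235.37059543]
 [322.44241581 152.35077448]
 [320.52813741 308.66066224]]
```

View pics/w1.png

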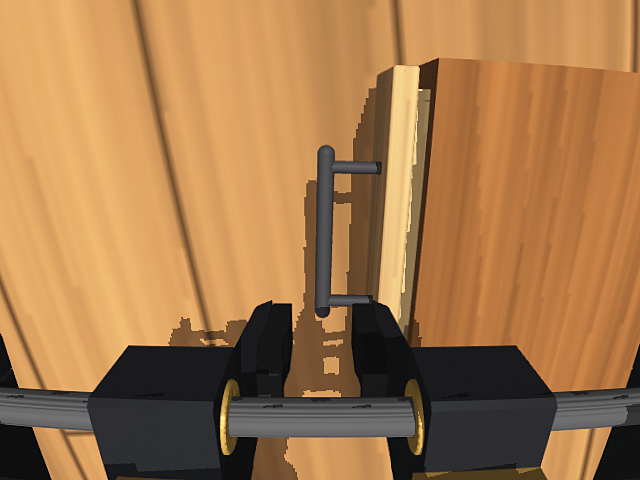

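The wrist view shows the bar running from about (326,151) to (322.5,310), with both fingers just below its near end. Next I'll solve for the bar position and its direction.

```bash
python3 - <<'E'
from h import *
c=calibration("wrist");c["world_from_camera"]=np.load("w1.npy")
b=atz(c,[(326,151.5),(322.5,310)],.062);d=b[0]-b[1];m=b.mean(0)
print(b,m,np.linalg.norm(d),-np.arctan2(d[0],d[1]))
s=get_state();print(s["ee_pos"],s["qvel"].max())
P=np.r_[m[:2],.047]
plan(P+[0,0,.13-.047],-.132,3)
E
```

```text
[[ 0.60422919  0.02948188  0.062     ]
 [ 0.58873264 -0.08105783  0.062     ]] [ 0.59648091 -0.02578798  0.062     ] 0.11162065198781405 -0.13928217724390687
[ 0.59718205 -0.01744192  0.17841462] 0.06273388977994926
-0.07 0.0 0.4 0.06
-0.07 0.0 0.41 0.06
-0.07 0.01 0.4 0.06
end [ 0.5966 -0.0258  0.13  ] -0.1322
```

Call:
{"api": "apply_moves", "payload": {"series": [{"tx": 0,"ty": 0,"tz": 0.4,"yaw": 0.11,"claw": 0.73},{"tx": 0,"ty": 0.04,"tz": 0.4,"yaw": 0,"claw": 0.73},{"tx": 0,"ty": 0,"tz": 0.4,"yaw": 0,"claw": 0.73},{"tx": 0,"ty": 0,"tz": 0,"yaw": 0,"claw": 0.73},{"tx": 0,"ty": 0,"tz": 0,"yaw": 0,"claw": 0.73}]}}

```text
time_s: 2.65
ee_pos: [0.5966, -0.0263, 0.1324]
orientation: [[0.135, 0.991, -0.001], [0.991, -0.135, -0.0], [-0.0, -0.001, -1.0]]
contact_force: [-0.1, -0.2, -0.4]
opening: 0.024
gripper_force: 0.0
```

```bash
python3 - <<'E'
from h import *
s=get_state();print(s["ee_pos"],abs(s["qvel"]).max())
plan([.5965,-.0258,.047],-.135,5)
E
```

```text
[ 0.59657701 -0.02633855  0.13240103] 0.016875295134058443
0.0 -0.0 0.43 -0.0
0.01 -0.0 0.42 -0.0
-0.0 -0.0 0.43 -0.0
0.0 -0.0 0.43 -0.0
0.0 -0.0 0.43 -0.0
end [ 0.5966 -0.0259  0.0468] -0.1357
```

Well aligned. Going down, then closing.

Call:
{"api": "apply_moves", "payload": {"series": [{"tx": 0,"ty": 0,"tz": 0.45,"yaw": 0,"claw": 0.73},{"tx": 0,"ty": 0,"tz": 0.45,"yaw": 0,"claw": 0.73},{"tx": 0,"ty": 0,"tz": 0.45,"yaw": 0,"claw": 0.73},{"tx": 0,"ty": 0,"tz": 0.45,"yaw": 0,"claw": 0.73},{"tx": 0,"ty": 0,"tz": 0.3,"yaw": 0,"claw": 0.73}]}}

```text
time_s: 3.15
ee_pos: [0.5971, -0.0262, 0.0484]
orientation: [[0.135, 0.991, 0.0], [0.991, -0.135, -0.0], [-0.0, 0.0, -1.0]]
contact_force: [0.5, -0.1, 0.1]
opening: 0.0238
gripper_force: 0.0
```

Call:
{"api": "apply_moves", "payload": {"series": [{"tx": 0,"ty": 0,"tz": 0,"yaw": 0,"claw": 0.73},{"tx": 0,"ty": 0,"tz": 0,"yaw": 0,"claw": 0.78},{"tx": 0,"ty": 0,"tz": 0,"yaw": 0,"claw": 0.83},{"tx": 0,"ty": 0,"tz": 0,"yaw": 0,"claw": 0.9},{"tx": 0,"ty": 0,"tz": 0,"yaw": 0,"claw": 1.0}]}}

```text
time_s: 3.65
ee_pos: [0.5976, -0.0259, 0.0496]
orientation: [[0.135, 0.991, 0.001], [0.991, -0.135, -0.0], [0.0, 0.001, -1.0]]
contact_force: [-0.4, -0.3, 4.1]
opening: 0.0104
gripper_force: 15.0
```

Call:
{"api": "apply_moves", "payload": {"series": [{"tx": 0,"ty": -0.03,"tz": 0,"yaw": 0,"claw": 1},{"tx": 0,"ty": -0.06,"tz": 0,"yaw": 0,"claw": 1},{"tx": 0,"ty": -0.09,"tz": 0,"yaw": 0,"claw": 1},{"tx": 0,"ty": -0.12,"tz": 0,"yaw": 0,"claw": 1},{"tx": 0,"ty": -0.15,"tz": 0,"yaw": 0,"claw": 1}]}}

```text
time_s: 4.15
ee_pos: [0.5802, -0.0234, 0.0496]
orientation: [[0.135, 0.991, 0.003], [0.991, -0.135, 0.0], [0.0, 0.003, -1.0]]
contact_force: [0.8, 0.4, 6.5]
opening: 0.01
gripper_force: 15.0
```

Call:
{"api": "apply_moves", "payload": {"series": [{"tx": 0,"ty": -0.17,"tz": 0,"yaw": 0,"claw": 1},{"tx": 0,"ty": -0.18,"tz": 0,"yaw": 0,"claw": 1},{"tx": 0,"ty": -0.18,"tz": 0,"yaw": 0,"claw": 1},{"tx": 0,"ty": -0.18,"tz": 0,"yaw": 0,"claw": 1},{"tx": 0,"ty": -0.18,"tz": 0,"yaw": 0,"claw": 1}]}}

```text
time_s: 4.65
ee_pos: [0.5448, -0.0184, 0.0496]
orientation: [[0.135, 0.991, 0.003], [0.991, -0.135, 0.0], [0.001, 0.003, -1.0]]
contact_force: [2.1, -0.4, 5.9]
opening: 0.0106
gripper_force: 15.0
```

Call:
{"api": "apply_moves", "payload": {"series": [{"tx": 0,"ty": -0.18,"tz": 0,"yaw": 0,"claw": 1},{"tx": 0,"ty": -0.18,"tz": 0,"yaw": 0,"claw": 1},{"tx": 0,"ty": -0.18,"tz": 0,"yaw": 0,"claw": 1},{"tx": 0,"ty": -0.18,"tz": 0,"yaw": 0,"claw": 1},{"tx": 0,"ty": -0.18,"tz": 0,"yaw": 0,"claw": 1}]}}

```text
time_s: 5.15
ee_pos: [0.5092, -0.0134, 0.0496]
orientation: [[0.135, 0.991, 0.003], [0.991, -0.135, 0.0], [0.001, 0.003, -1.0]]
contact_force: [1.2, -0.2, 7.6]
opening: 0.0105
gripper_force: 15.0
```

Call:
{"api": "apply_moves", "payload": {"series": [{"tx": 0,"ty": -0.18,"tz": 0,"yaw": 0,"claw": 1},{"tx": 0,"ty": -0.18,"tz": 0,"yaw": 0,"claw": 1},{"tx": 0,"ty": -0.17,"tz": 0,"yaw": 0,"claw": 1},{"tx": 0,"ty": -0.15,"tz": 0,"yaw": 0,"claw": 1},{"tx": 0,"ty": -0.12,"tz": 0,"yaw": 0,"claw": 1}]}}

```text
time_s: 5.65
ee_pos: [0.4774, -0.0089, 0.0495]
orientation: [[0.134, 0.991, 0.003], [0.991, -0.134, 0.001], [0.001, 0.003, -1.0]]
contact_force: [1.5, -0.4, 6.9]
opening: 0.0102
gripper_force: 15.0
```

Call:
{"api": "apply_moves", "payload": {"series": [{"tx": 0,"ty": -0.1,"tz": 0,"yaw": 0,"claw": 1},{"tx": 0,"ty": -0.08,"tz": 0,"yaw": 0,"claw": 1},{"tx": 0,"ty": -0.06,"tz": 0,"yaw": 0,"claw": 1},{"tx": 0,"ty": -0.06,"tz": 0,"yaw": 0,"claw": 1},{"tx": 0,"ty": -0.06,"tz": 0,"yaw": 0,"claw": 1}]}}

```text
time_s: 6.15
ee_pos: [0.4635, -0.0069, 0.0495]
orientation: [[0.134, 0.991, 0.003], [0.991, -0.134, 0.001], [0.001, 0.003, -1.0]]
contact_force: [1.0, 2.0, 8.1]
opening: 0.0104
gripper_force: 15.0
```

Call:
{"api": "apply_moves", "payload": {"series": [{"tx": 0,"ty": -0.06,"tz": 0,"yaw": 0,"claw": 1},{"tx": 0,"ty": -0.06,"tz": 0,"yaw": 0,"claw": 1},{"tx": 0,"ty": -0.06,"tz": 0,"yaw": 0,"claw": 1}]}}

```text
time_s: 6.45
ee_pos: [0.4564, -0.006, 0.0495]
orientation: [[0.134, 0.991, 0.003], [0.991, -0.134, 0.001], [0.001, 0.003, -1.0]]
contact_force: [0.9, 1.4, 8.7]
opening: 0.0104
gripper_force: 15.0
```

Call:
{"api": "apply_moves", "payload": {"series": [{"tx": 0,"ty": -0.05,"tz": 0,"yaw": 0,"claw": 1},{"tx": 0,"ty": -0.05,"tz": 0,"yaw": 0,"claw": 1}]}}

```text
time_s: 6.65
ee_pos: [0.455, -0.0057, 0.0497]
orientation: [[0.135, 0.991, 0.008], [0.991, -0.135, 0.001], [0.002, 0.008, -1.0]]
contact_force: [12.4, -2.2, -6.1]
opening: 0.0106
gripper_force: 15.0
```

Call:
{"api": "apply_moves", "payload": {"series": [{"tx": 0,"ty": -0.05,"tz": 0,"yaw": 0,"claw": 1},{"tx": 0,"ty": -0.05,"tz": 0,"yaw": 0,"claw": 1}]}}

```text
time_s: 6.85
ee_pos: [0.4549, -0.0056, 0.0499]
orientation: [[0.136, 0.991, 0.015], [0.991, -0.136, 0.002], [0.004, 0.014, -1.0]]
contact_force: [23.1, -5.3, -20.9]
opening: 0.0101
gripper_force: 15.0
```

Call:
{"api": "apply_moves", "payload": {"series": [{"tx": 0,"ty": 0.07,"tz": 0,"yaw": 0,"claw": 1},{"tx": 0,"ty": 0.05,"tz": 0,"yaw": 0,"claw": 1}]}}

```text
time_s: 7.05
ee_pos: [0.455, -0.0057, 0.0496]
orientation: [[0.135, 0.991, 0.006], [0.991, -0.135, 0.001], [0.002, 0.005, -1.0]]
contact_force: [2.5, 1.5, 7.8]
opening: 0.0102
gripper_force: 15.0
```

Call:
{"api": "apply_moves", "payload": {"series": [{"tx": 0,"ty": 0,"tz": 0,"yaw": 0,"claw": 0.75},{"tx": 0,"ty": 0,"tz": 0,"yaw": 0,"claw": 0.74},{"tx": 0,"ty": 0,"tz": 0,"yaw": 0,"claw": 0.74},{"tx": 0,"ty": 0,"tz": 0,"yaw": 0,"claw": 0.74}]}}

```text
time_s: 7.45
ee_pos: [0.451, -0.0062, 0.0484]
orientation: [[0.135, 0.991, -0.001], [0.991, -0.135, -0.0], [-0.0, -0.001, -1.0]]
contact_force: [-0.2, -0.1, -0.5]
opening: 0.0228
gripper_force: 0.0
```

Call:
{"api": "apply_moves", "payload": {"series": [{"tx": 0,"ty": 0.08,"tz": 0,"yaw": 0,"claw": 0.74},{"tx": 0,"ty": 0,"tz": -0.3,"yaw": 0,"claw": 0.74},{"tx": 0,"ty": 0,"tz": -0.8,"yaw": 0,"claw": 0.74},{"tx": 0,"ty": 0,"tz": -1,"yaw": 0,"claw": 0.74},{"tx": 0,"ty": 0,"tz": -1,"yaw": 0,"claw": 0.74}]}}

```text
time_s: 7.95
ee_pos: [0.4545, -0.0064, 0.1746]
orientation: [[0.134, 0.991, -0.001], [0.991, -0.134, 0.0], [0.0, -0.001, -1.0]]
contact_force: [0.3, -0.1, 0.4]
opening: 0.0229
gripper_force: 0.0
```

```bash
python3 - <<'E'
from h import *
im=capture("top");cv2.imwrite("pics/c2.png",cv2.resize(im[130:350,130:430,::-1],None,fx=2.6,fy=2.6,interpolation=cv2.INTER_CUBIC))
s=get_state();print(s["time_s"],s["ee_pos"],s["qpos"].round(2))
u=np.array([np.cos(-.135),np.sin(-.135),0]);h=np.array([.455,-.0057,0]);b=h+.108*u+[0,0,.022];print("bay",b,proj(calibration("top"),[b]))
plan([.579,.380,.15],np.pi/2-.135,16)
E
```

```text
8.0 [ 0.45819043 -0.00601306  0.18021676] [ 0.32  0.33 -0.48  2.07  0.22  0.78 -0.42]
bay [ 0.56201734 -0.02023575  0.022     ] [[351.64451624 273.18638405]]
0.62 0.11 0.05 -0.82
0.61 0.16 0.04 -0.82
0.59 0.23 0.05 -0.82
0.57 0.28 0.05 -0.82
0.53 0.34 0.05 -0.82
0.5 0.39 0.04 -0.82
0.46 0.43 0.05 -0.82
0.41 0.48 0.05 -0.82
0.37 0.52 0.04 -0.82
0.31 0.55 0.05 -0.82
0.26 0.57 0.05 -0.82
0.2 0.6 0.05 -0.82
0.13 0.62 0.04 -0.82
0.08 0.63 0.05 -0.82
0.02 0.63 0.05 -0.82
-0.05 0.63 0.05 -0.82
end [0.579  0.38   0.1498] 1.4398
```

View pics/c2.png

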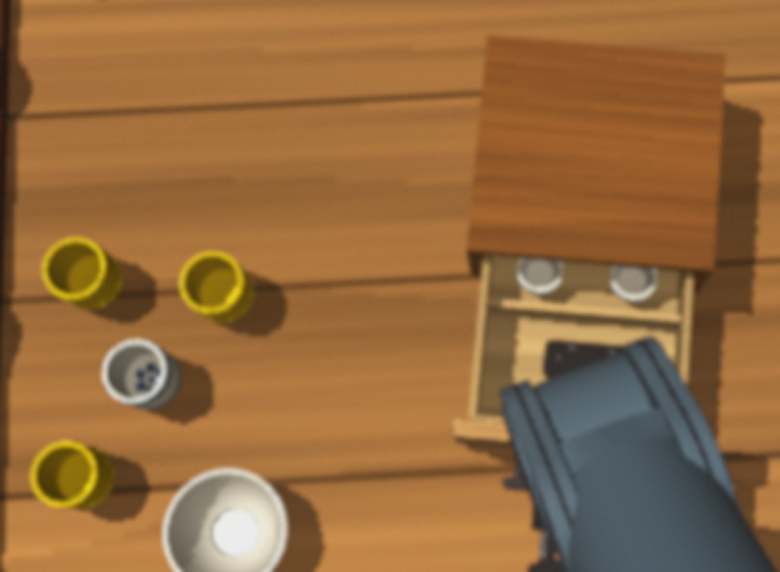

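The drawer is out and both dishes are upright, at about (540,272) and (634,280) in the crop. The tumbler stands untouched at (137,373), so I'll go to it.

Call:
{"api": "apply_moves", "payload": {"series": [{"tx": 0.62,"ty": 0.11,"tz": 0,"yaw": -0.82,"claw": 0.74},{"tx": 0.61,"ty": 0.16,"tz": 0,"yaw": -0.82,"claw": 0.5},{"tx": 0.59,"ty": 0.23,"tz": 0,"yaw": -0.82,"claw": 0.3},{"tx": 0.57,"ty": 0.28,"tz": 0,"yaw": -0.82,"claw": 0.1},{"tx": 0.53,"ty": 0.34,"tz": 0,"yaw": -0.82,"claw": 0.1}], "force": 10}}

```text
time_s: 8.5
ee_pos: [0.4931, 0.1149, 0.1734]
orientation: [[-0.353, 0.936, 0.0], [0.936, 0.353, -0.0], [-0.0, 0.0, -1.0]]
contact_force: [-0.4, -1.0, 0.2]
opening: 0.053
gripper_force: 0.0
```

Call:
{"api": "apply_moves", "payload": {"series": [{"tx": 0.5,"ty": 0.39,"tz": 0,"yaw": -0.82,"claw": 0.1},{"tx": 0.46,"ty": 0.43,"tz": 0,"yaw": -0.82,"claw": 0.1},{"tx": 0.41,"ty": 0.48,"tz": 0,"yaw": -0.82,"claw": 0.1},{"tx": 0.37,"ty": 0.52,"tz": 0.1,"yaw": -0.82,"claw": 0.1},{"tx": 0.31,"ty": 0.55,"tz": 0.1,"yaw": -0.82,"claw": 0.1}]}}

```text
time_s: 9.0
ee_pos: [0.5311, 0.2356, 0.1653]
orientation: [[-0.753, 0.658, 0.001], [0.658, 0.753, -0.0], [-0.0, 0.0, -1.0]]
contact_force: [-0.3, -0.3, -0.3]
opening: 0.0792
gripper_force: 0.0
```

Call:
{"api": "apply_moves", "payload": {"series": [{"tx": 0.26,"ty": 0.57,"tz": 0.1,"yaw": -0.82,"claw": 0.1},{"tx": 0.2,"ty": 0.6,"tz": 0.1,"yaw": -0.82,"claw": 0.1},{"tx": 0.13,"ty": 0.62,"tz": 0.1,"yaw": -0.82,"claw": 0.1},{"tx": 0.08,"ty": 0.63,"tz": 0.1,"yaw": -0.82,"claw": 0.1},{"tx": 0.02,"ty": 0.63,"tz": 0.1,"yaw": -0.82,"claw": 0.1}]}}

```text
time_s: 9.5
ee_pos: [0.5688, 0.356, 0.1451]
orientation: [[-0.975, 0.224, 0.0], [0.224, 0.975, -0.0], [-0.0, -0.0, -1.0]]
contact_force: [-0.4, -0.1, -0.4]
opening: 0.0791
gripper_force: 0.0
```

Call:
{"api": "apply_moves", "payload": {"series": [{"tx": -0.05,"ty": 0.63,"tz": 0.1,"yaw": -0.82,"claw": 0.1},{"tx": 0,"ty": 0,"tz": 0,"yaw": 0,"claw": 0.1},{"tx": 0,"ty": 0,"tz": 0,"yaw": 0,"claw": 0.1},{"tx": 0,"ty": 0,"tz": 0,"yaw": 0,"claw": 0.1}]}}

```text
time_s: 9.9
ee_pos: [0.5764, 0.378, 0.141]
orientation: [[-0.991, 0.133, 0.0], [0.133, 0.991, -0.001], [-0.0, -0.001, -1.0]]
contact_force: [0.6, -0.5, -0.4]
opening: 0.0791
gripper_force: 0.0
```

```bash
python3 - <<'E'
from h import *
c=calibration("wrist");im=capture("wrist");s=get_state();cv2.imwrite("pics/w3.png",im[:,:,::-1])
np.save("w3.npy",c["world_from_camera"])
R=s["orientation"];print(s["time_s"],s["ee_pos"],np.arctan2(R[1,1],R[0,1]),s["opening"],s["qpos"].round(2))
a=np.arange(0,2*np.pi,np.pi/2);print(proj(c,np.c_[.579+.029*np.cos(a),.380+.029*np.sin(a),a*0+.06]).round(1))
E
```

```text
9.95 [0.57646333 0.37794086 0.14105731] 1.4371573132997486 0.07931836394406479 [-0.18  0.84 -0.76  1.46  0.62  1.09  0.37]
[[332.1 301.8]
 [375.1 251.7]
 [319.3 210.3]
 [277.4 263.9]]
```

View pics/w3.png

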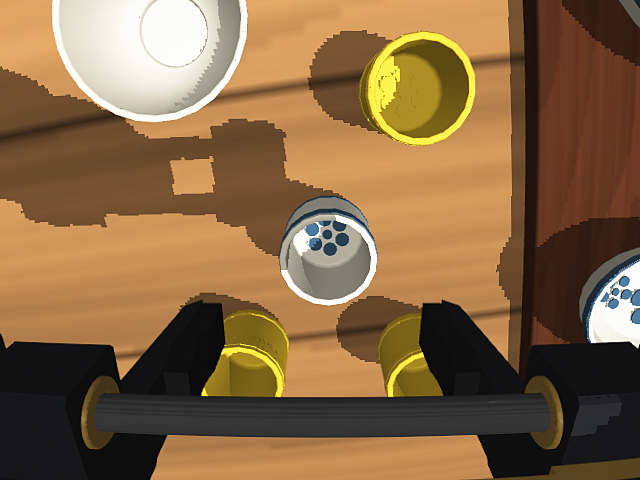

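The rim spans x 280–377 and y 209–305, centred at (328.5,257). That puts the tumbler at about (0.579, 0.3815), with both fingers clear of the yellow cups.

```bash
python3 - <<'E'
from h import *
c=calibration("wrist");c["world_from_camera"]=np.load("w3.npy")
m=atz(c,[(328.5,257)],.06)[0];print(m)
plan([m[0],m[1],.021],np.pi/2-.135,5)
E
```

```text
[0.57866203 0.38154514 0.06      ]
-0.01 0.02 0.6 0.0
-0.01 0.02 0.6 0.0
-0.01 0.02 0.6 0.0
-0.0 0.02 0.6 0.0
-0.01 0.02 0.6 0.0
end [0.5786 0.3817 0.0211] 1.4372
```

Call:
{"api": "apply_moves", "payload": {"series": [{"tx": -0.04,"ty": 0.1,"tz": 0.5,"yaw": 0,"claw": 0.1},{"tx": 0,"ty": 0,"tz": 0.6,"yaw": 0,"claw": 0.1},{"tx": 0,"ty": 0,"tz": 0.6,"yaw": 0,"claw": 0.1},{"tx": 0,"ty": 0,"tz": 0.6,"yaw": 0,"claw": 0.1},{"tx": 0,"ty": 0,"tz": 0.4,"yaw": 0,"claw": 0.1}]}}

```text
time_s: 10.45
ee_pos: [0.5774, 0.3816, 0.0297]
orientation: [[-0.991, 0.132, -0.002], [0.132, 0.991, -0.002], [0.002, -0.003, -1.0]]
contact_force: [0.4, 0.0, 0.5]
opening: 0.0791
gripper_force: 0.0
```

Call:
{"api": "apply_moves", "payload": {"series": [{"tx": 0,"ty": 0,"tz": 0.3,"yaw": 0,"claw": 0.1},{"tx": 0,"ty": 0,"tz": 0,"yaw": 0,"claw": 0.1},{"tx": 0,"ty": 0,"tz": 0,"yaw": 0,"claw": 0.25},{"tx": 0,"ty": 0,"tz": 0,"yaw": 0,"claw": 0.3},{"tx": 0,"ty": 0,"tz": 0,"yaw": 0,"claw": 0.33}]}}

```text
time_s: 10.95
ee_pos: [0.5789, 0.3833, 0.0218]
orientation: [[-0.991, 0.131, 0.001], [0.131, 0.991, 0.001], [-0.001, 0.001, -1.0]]
contact_force: [0.4, -1.2, 1.5]
opening: 0.0592
gripper_force: 0.5
```

Call:
{"api": "apply_moves", "payload": {"series": [{"tx": 0,"ty": 0,"tz": 0,"yaw": 0,"claw": 0.36},{"tx": 0,"ty": 0,"tz": 0,"yaw": 0,"claw": 0.4},{"tx": 0,"ty": 0,"tz": 0,"yaw": 0,"claw": 0.5},{"tx": 0,"ty": 0,"tz": 0,"yaw": 0,"claw": 0.5}], "force": 10}}

```text
time_s: 11.35
ee_pos: [0.5788, 0.3832, 0.0217]
orientation: [[-0.991, 0.131, 0.001], [0.131, 0.991, 0.0], [-0.001, 0.0, -1.0]]
contact_force: [-0.9, -1.6, 5.9]
opening: 0.0578
gripper_force: 10.0
```

Call:
{"api": "apply_moves", "payload": {"series": [{"tx": 0,"ty": 0,"tz": -0.2,"yaw": 0,"claw": 0.5},{"tx": 0,"ty": 0,"tz": -0.6,"yaw": 0,"claw": 0.5},{"tx": 0,"ty": 0,"tz": -0.9,"yaw": 0,"claw": 0.5},{"tx": 0,"ty": 0,"tz": -0.9,"yaw": 0,"claw": 0.5},{"tx": 0,"ty": 0,"tz": -0.6,"yaw": 0,"claw": 0.5}]}}

```text
time_s: 11.85
ee_pos: [0.5785, 0.384, 0.1516]
orientation: [[-0.991, 0.131, 0.002], [0.131, 0.991, 0.002], [-0.001, 0.002, -1.0]]
contact_force: [0.0, 0.6, -1.1]
opening: 0.0576
gripper_force: 10.0
```

```bash
python3 - <<'E'
from h import *
plan([.562,-.0202,.15],np.pi/2-.135,15)
E
```

```text
-0.06 -0.67 0.0 0.0
-0.06 -0.67 0.01 0.0
-0.06 -0.67 -0.0 0.0
-0.06 -0.68 0.0 0.0
-0.06 -0.67 0.0 0.0
-0.07 -0.67 0.01 0.0
-0.06 -0.67 -0.0 0.0
-0.06 -0.67 0.0 0.0
-0.06 -0.67 0.0 0.0
-0.06 -0.68 0.01 0.0
-0.06 -0.67 0.0 0.0
-0.06 -0.67 0.0 0.0
-0.06 -0.67 0.01 0.0
-0.06 -0.67 -0.0 0.0
-0.06 -0.67 0.0 0.0
end [ 0.5619 -0.0201  0.15  ] 1.4396
```

Call:
{"api": "apply_moves", "payload": {"series": [{"tx": -0.06,"ty": -0.3,"tz": 0,"yaw": 0,"claw": 0.5},{"tx": -0.06,"ty": -0.6,"tz": 0,"yaw": 0,"claw": 0.5},{"tx": -0.06,"ty": -0.8,"tz": 0,"yaw": 0,"claw": 0.5},{"tx": -0.06,"ty": -0.8,"tz": 0,"yaw": 0,"claw": 0.5},{"tx": -0.06,"ty": -0.8,"tz": 0,"yaw": 0,"claw": 0.5}]}}

```text
time_s: 12.35
ee_pos: [0.5718, 0.2481, 0.1471]
orientation: [[-0.991, 0.131, -0.002], [0.131, 0.991, -0.001], [0.002, -0.002, -1.0]]
contact_force: [0.6, 0.7, -1.7]
opening: 0.0576
gripper_force: 10.0
```

Call:
{"api": "apply_moves", "payload": {"series": [{"tx": -0.06,"ty": -0.8,"tz": 0,"yaw": 0,"claw": 0.5},{"tx": -0.06,"ty": -0.8,"tz": 0,"yaw": 0,"claw": 0.5},{"tx": -0.06,"ty": -0.8,"tz": 0,"yaw": 0,"claw": 0.5},{"tx": -0.06,"ty": -0.8,"tz": 0,"yaw": 0,"claw": 0.5},{"tx": -0.06,"ty": -0.8,"tz": 0,"yaw": 0,"claw": 0.5}]}}

```text
time_s: 12.85
ee_pos: [0.5624, 0.088, 0.1473]
orientation: [[-0.991, 0.132, -0.002], [0.132, 0.991, -0.001], [0.002, -0.001, -1.0]]
contact_force: [-0.1, -0.6, -1.0]
opening: 0.0573
gripper_force: 10.0
```

Call:
{"api": "apply_moves", "payload": {"series": [{"tx": -0.06,"ty": -0.8,"tz": 0,"yaw": 0,"claw": 0.5},{"tx": -0.06,"ty": -0.8,"tz": 0,"yaw": 0,"claw": 0.5},{"tx": -0.06,"ty": -0.6,"tz": 0,"yaw": 0,"claw": 0.5},{"tx": -0.06,"ty": -0.4,"tz": 0,"yaw": 0,"claw": 0.5},{"tx": -0.06,"ty": -0.17,"tz": 0,"yaw": 0,"claw": 0.5}]}}

```text
time_s: 13.35
ee_pos: [0.5602, -0.0232, 0.1478]
orientation: [[-0.991, 0.134, -0.002], [0.134, 0.991, -0.001], [0.002, -0.001, -1.0]]
contact_force: [0.7, 0.0, -0.5]
opening: 0.0579
gripper_force: 10.0
```

Call:
{"api": "apply_moves", "payload": {"series": [{"tx": 0,"ty": 0,"tz": 0,"yaw": 0,"claw": 0.5},{"tx": 0,"ty": 0,"tz": 0,"yaw": 0,"claw": 0.5},{"tx": 0,"ty": 0,"tz": 0,"yaw": 0,"claw": 0.5}]}}

```text
time_s: 13.65
ee_pos: [0.5611, -0.0192, 0.1488]
orientation: [[-0.992, 0.129, 0.0], [0.129, 0.992, 0.001], [-0.0, 0.001, -1.0]]
contact_force: [-1.1, 0.3, -1.3]
opening: 0.0577
gripper_force: 10.0
```

```bash
python3 - <<'E'
from h import *
c=calibration("wrist");im=capture("wrist");s=get_state();cv2.imwrite("pics/w4.png",im[:,:,::-1])
print(s["time_s"],s["ee_pos"],s["opening"],s["gripper_force"])
u=np.array([np.cos(-.135),np.sin(-.135),0]);v=np.array([-u[1],u[0],0]);b=np.array([.562,-.0202,.022])
# bay floor corners, front board inner top corners
print(proj(c,[b+i*.0525*u+j*.089*v for i in(-1,1) for j in(-1,1)]).round(), proj(c,[b-.0525*u+j*.089*v+[0,0,.065] for j in(-1,1)]).round())
E
```

```text
13.7 [ 0.56108021 -0.01933106  0.14880285] 0.05771425494918288 9.999965017632348
[[186. 156.]
 [455. 158.]
 [200. 300.]
 [440. 301.]] [[147. 172.]
 [494. 174.]]
```

View pics/w4.png

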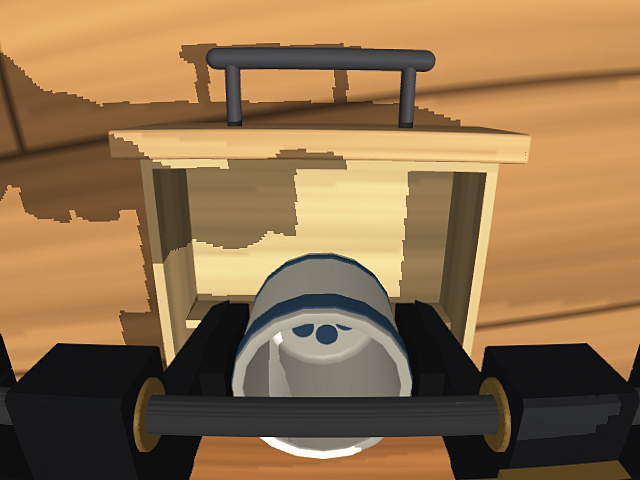

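The drawer matches the prediction, and the tumbler hangs level over the bay between the side walls. Its rim is around (322,385) and the front board around y=145. I'll lower it now.

Call:
{"api": "apply_moves", "payload": {"series": [{"tx": 0,"ty": -0.02,"tz": 0.3,"yaw": 0,"claw": 0.5},{"tx": 0,"ty": 0,"tz": 0.5,"yaw": 0,"claw": 0.5},{"tx": 0,"ty": 0,"tz": 0.5,"yaw": 0,"claw": 0.5},{"tx": 0,"ty": 0,"tz": 0.5,"yaw": 0,"claw": 0.5},{"tx": 0,"ty": 0,"tz": 0.35,"yaw": 0,"claw": 0.5}]}}

```text
time_s: 14.2
ee_pos: [0.56, -0.0214, 0.0607]
orientation: [[-0.991, 0.13, -0.002], [0.13, 0.991, 0.0], [0.002, -0.0, -1.0]]
contact_force: [-0.6, -0.4, -1.1]
opening: 0.0577
gripper_force: 10.0
```

Call:
{"api": "apply_moves", "payload": {"series": [{"tx": 0,"ty": 0,"tz": 0.2,"yaw": 0,"claw": 0.5},{"tx": 0,"ty": 0,"tz": 0.1,"yaw": 0,"claw": 0.5},{"tx": 0,"ty": 0,"tz": 0,"yaw": 0,"claw": 0.5},{"tx": 0,"ty": 0,"tz": 0,"yaw": 0,"claw": 0.5}]}}

```text
time_s: 14.6
ee_pos: [0.5615, -0.0216, 0.0513]
orientation: [[-0.991, 0.131, 0.001], [0.131, 0.991, 0.0], [-0.001, 0.0, -1.0]]
contact_force: [0.4, -0.4, 0.2]
opening: 0.0575
gripper_force: 10.0
```

Call:
{"api": "apply_moves", "payload": {"series": [{"tx": 0,"ty": 0,"tz": 0.06,"yaw": 0,"claw": 0.5},{"tx": 0,"ty": 0,"tz": 0.05,"yaw": 0,"claw": 0.5},{"tx": 0,"ty": 0,"tz": 0.04,"yaw": 0,"claw": 0.5},{"tx": 0,"ty": 0,"tz": 0,"yaw": 0,"claw": 0.5},{"tx": 0,"ty": 0,"tz": 0,"yaw": 0,"claw": 0.5}]}}

```text
time_s: 15.1
ee_pos: [0.5609, -0.0217, 0.0447]
orientation: [[-0.991, 0.131, -0.0], [0.131, 0.991, -0.0], [0.0, -0.0, -1.0]]
contact_force: [-0.8, -0.1, -0.2]
opening: 0.0578
gripper_force: 10.0
```

Call:
{"api": "apply_moves", "payload": {"series": [{"tx": 0,"ty": 0,"tz": 0.03,"yaw": 0,"claw": 0.5},{"tx": 0,"ty": 0,"tz": 0,"yaw": 0,"claw": 0.5}]}}

```text
time_s: 15.3
ee_pos: [0.5611, -0.0217, 0.0437]
orientation: [[-0.991, 0.131, 0.0], [0.131, 0.991, -0.0], [-0.0, -0.0, -1.0]]
contact_force: [0.1, -0.1, -0.6]
opening: 0.058
gripper_force: 10.0
```

Call:
{"api": "apply_moves", "payload": {"series": [{"tx": 0,"ty": 0,"tz": 0.02,"yaw": 0,"claw": 0.5},{"tx": 0,"ty": 0,"tz": 0.01,"yaw": 0,"claw": 0.5},{"tx": 0,"ty": 0,"tz": 0,"yaw": 0,"claw": 0.5}]}}

```text
time_s: 15.6
ee_pos: [0.5623, -0.0218, 0.0435]
orientation: [[-0.991, 0.131, 0.003], [0.131, 0.991, -0.001], [-0.003, -0.0, -1.0]]
contact_force: [-0.6, -1.1, 8.0]
opening: 0.0578
gripper_force: 10.0
```

Contact with the drawer floor. Easing off a little, then opening slowly.

Call:
{"api": "apply_moves", "payload": {"series": [{"tx": 0,"ty": 0,"tz": -0.02,"yaw": 0,"claw": 0.5},{"tx": 0,"ty": 0,"tz": 0,"yaw": 0,"claw": 0.33},{"tx": 0,"ty": 0,"tz": 0,"yaw": 0,"claw": 0.28},{"tx": 0,"ty": 0,"tz": 0,"yaw": 0,"claw": 0.2},{"tx": 0,"ty": 0,"tz": 0,"yaw": 0,"claw": 0.15}]}}

```text
time_s: 16.1
ee_pos: [0.5608, -0.0216, 0.0429]
orientation: [[-0.991, 0.131, -0.0], [0.131, 0.991, 0.0], [0.0, 0.0, -1.0]]
contact_force: [-0.2, 0.5, -0.4]
opening: 0.0741
gripper_force: 0.0
```

Call:
{"api": "apply_moves", "payload": {"series": [{"tx": 0,"ty": 0,"tz": 0,"yaw": 0,"claw": 0.12},{"tx": 0,"ty": 0,"tz": -0.2,"yaw": 0,"claw": 0.12},{"tx": 0,"ty": 0,"tz": -0.5,"yaw": 0,"claw": 0.12},{"tx": 0,"ty": 0,"tz": -0.8,"yaw": 0,"claw": 0.12},{"tx": 0,"ty": 0,"tz": -0.8,"yaw": 0,"claw": 0.12}]}}

```text
time_s: 16.6
ee_pos: [0.5606, -0.0215, 0.1364]
orientation: [[-0.991, 0.131, -0.001], [0.131, 0.991, 0.0], [0.001, 0.0, -1.0]]
contact_force: [-0.3, -0.6, -0.3]
opening: 0.0775
gripper_force: 0.0
```

Call:
{"api": "apply_moves", "payload": {"series": [{"tx": 0,"ty": 0.5,"tz": -0.8,"yaw": 0,"claw": 0.12},{"tx": 0,"ty": 0.9,"tz": -0.8,"yaw": 0,"claw": 0.12},{"tx": 0,"ty": 0.9,"tz": -0.5,"yaw": 0,"claw": 0.12},{"tx": 0,"ty": 0.9,"tz": 0,"yaw": 0,"claw": 0.12},{"tx": 0,"ty": 0.9,"tz": 0,"yaw": 0,"claw": 0.12}]}}

```text
time_s: 17.1
ee_pos: [0.5829, 0.1423, 0.2207]
orientation: [[-0.991, 0.131, 0.002], [0.131, 0.991, 0.0], [-0.002, 0.0, -1.0]]
contact_force: [0.0, -0.9, 0.3]
opening: 0.0775
gripper_force: 0.0
```

Call:
{"api": "apply_moves", "payload": {"series": [{"tx": 0,"ty": 0.9,"tz": 0,"yaw": 0,"claw": 0.12},{"tx": 0,"ty": 0.6,"tz": 0,"yaw": 0,"claw": 0.12},{"tx": 0,"ty": 0,"tz": 0,"yaw": 0,"claw": 0.12},{"tx": 0,"ty": 0,"tz": 0,"yaw": 0,"claw": 0.12}]}}

```text
time_s: 17.5
ee_pos: [0.5901, 0.2003, 0.2193]
orientation: [[-0.991, 0.13, -0.0], [0.13, 0.991, -0.0], [0.0, -0.0, -1.0]]
contact_force: [0.4, -1.0, -0.5]
opening: 0.0777
gripper_force: 0.0
```

```bash
python3 - <<'E'
from h import *
im=capture("top");sc=capture("scene")
a=cv2.resize(im[130:350,140:430,::-1],(400,303));b=cv2.resize(sc[180:330,180:380,::-1],(400,303))
cv2.imwrite("pics/f5.png",np.hstack([a,b]))
u=np.array([np.cos(-.135),np.sin(-.135),0]);h=np.array([.455,-.0057,.062]);print(proj(calibration("top"),[h]), get_state()["time_s"])
E
```

```text
[[349.15650411 316.96905627]] 17.6
```

View pics/f5.png

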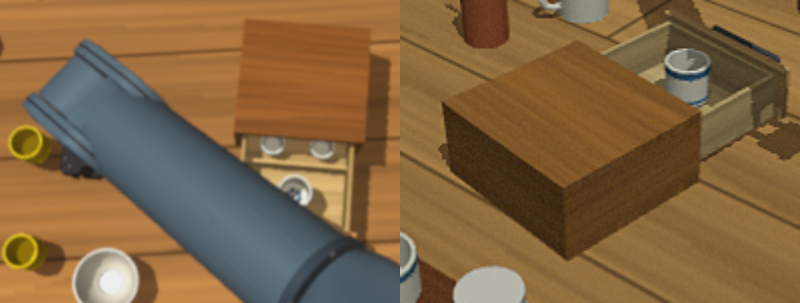

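The tumbler stands upright in the front bay, at about (295,190) in the left crop and (688,75) in the right. Both dishes are upright at (273,145) and (321,148). One last check that the drawer is still at its stop.

```bash
python3 - <<'E'
from h import *
c=calibration("scene");v=np.array([.1346,.9909,0]);u=np.array([.9909,-.1346,0]);h=np.array([.455,-.0057,.062])
for d in(0,.01): print(proj(c,[h+d*u-.055*v,h+d*u,h+d*u+.055*v]).round(1).tolist())
sc=capture("scene")[190:225,325:385].astype(int)
m=sc.sum(2)<190; m&=(abs(sc[:,:,0]-sc[:,:,2])<35)
l,_,st,ct=0,*cv2.connectedComponentsWithStats(m.astype(np.uint8))[1:]
for s,k in zip(st,ct):
    if s[4]>15: print(s+[325,190,0,0,0],(k+[325,190]).round(1))
E
```

```text
[[337.9, 194.2], [352.9, 201.6], [368.6, 209.3]]
[[335.4, 195.4], [350.4, 202.8], [366.1, 210.6]]
[ 325  190   60   35 1771] [355.9 206.3]
[336 193  34  18  88] [351.7 200.8]
[325 198  38  20  83] [342.9 207.7]
[333 212  23  13 112] [343.1 219.2]
[356 218  12   7  22] [362.  221.8]
```

```bash
python3 -c "
from rig import *
print(sign_off())"
```

```text
the job is handed in; nothing more can be done
None
```

I handed the job in at about 18 s: the drawer is out at its stop, the tumbler stands upright in the empty front part (10 N grip, set down without a drop), both dishes are upright, and I touched neither the mug, bowl nor brush jar.

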